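Set out the crystal-making station

ROBOT

A 6-joint arm with a two-finger parallel gripper is mounted at the origin on the work surface. World frame = base frame: x ahead of the robot, y to its left, z up, the work surface at z = 0. Lengths are in mm, angles in rad, forces in N, time in s.
With the tool pointing down it reaches from about 275 to 875 mm from the base axis. Payload 12.5 kg.
Tool frame: the origin (TCP) lies on the centre line of the jaws, within the pads' length; the fingertips stand 14 mm ahead of it and the grasp point (between the pads) lies 5 mm behind it (robot.nose_length is the distance from the TCP to the fingertips, in mm); z points along the fingers, y is the line along which they close (so a half turn about z gives the same grasp; the last joint's range is limited). The gripper opens to 85 mm and grips with 20 to 120 N. Pads are 22 mm wide; open, the fingers measure 114 mm over their backs; the gripper's body (76 mm by 85 mm) begins 54 mm behind the grasp point. The pads swing forward as they close: fully open they stand 13 mm farther back than shut.
Start: joints at [1.164, 0.351, 1.652, -0, 1.139, -0.085], TCP at [173.919, 521.763, 245.29] pointing down, gripper open.
Joint ranges: [-2.75, 2.75], [-0.79, 2.1], [0.01, 2.65], [-1.57, 4.71], [0.07, 3.14], [-2.87, 2.87]. Speed limits (rad/s): [2.22, 2.22, 2.79, 3.14, 3.14, 3.14].

INTERFACE

Orientations are given as a unit quaternion [w, x, y, z].
In Python, from cell import robot gives the robot as it stands. Calls block until the motion is done:
- robot.reach(position, orientation): joint-space move of the TCP to a pose.
- robot.move_linear(position, ori=None, max_speed=150): straight line of the TCP; ori=None keeps the orientation; max_speed is the mean speed in mm/s.
- robot.move_joints(angles): joint-space move.
- robot.gripper_to(opening, grip_force=None): finger opening in mm; grip_force is the grip in N (None keeps the last); returns when the fingers have stopped.
- robot.dwell(seconds).
- robot.inverse_kinematics(position, orientation): joint angles nearest the present ones, or None.
- robot.get_obs(): the state.
- robot.capture(name): name is "scene" or "top" or "wrist"; returns the picture (400x640x3 uint8, red, green, blue); there is no depth.
- robot.calibration(name): a dict with "fx", "fy", "cx", "cy" (pixels), "eye" and "orientation" of the camera in the world. Camera axes: x right, y down, z forward; pixel columns grow to the right and rows downward; lengths in mm; the calibration is good to about 2 mm. A picture is of the moment at which its call begins: read the wrist's pose just before it. calibration takes no time and is no camera call; for the wrist camera it gives the pose at the moment of the call.
A pose or a line that the arm cannot do raises robot.PlanningError and nothing moves.
- robot.close_job(): hands the job in; it is judged then, once.
The state is a dict: "t": time; "joint_positions": joint angles; "qd": joint speeds; "joint_torque": joint torques, N m; "ee_pos": TCP position; "ee_rot": TCP orientation; "contact_force": force on the tool from outside, world axes, zero at the start; "wrist_torque": the same for the moment, N m; "opening": finger opening in mm; "gripper_force": force on a finger pad.
Only numpy, scipy, OpenCV 4.12 (cv2) and the standard library are available. Lean on these libraries where they do the work, as an engineer would, in place of code of your own. Each camera call takes 0.05 s, during which the arm holds its last target. There are 200 camera calls.

TASK

Set up the station for making crystals: stand the small beaker on the middle of the hotplate's round plate and sit the white evaporating basin on the beaker's mouth; stand the conical flask on the bench to the left of the hotplate (left as you face its knobs), level with the middle of the round plate and with about five centimetres between flask and housing, and hang the funnel in the flask's neck. It is glassware: set every piece down gently and upright, never let one fall or tip over, and leave the big beaker, the timer and the blue cap where they are.

Things in the scene. Friction and masses are not known exactly. Their poses are not given: they have to be found in the camera images.
- beaker: the small beaker: clear glass, straight-sided, 50 mm outside diameter, 70 mm tall, wall 2.5 mm, open at the top (mouth 45 mm inside), white graduation lines on one side, 60 g or so. Smaller of the two beakers. Origin: centre of its underside; z up along its axis. Starts upright on the bench.
- basin: evaporating basin: round white porcelain bowl, 64 mm across the rim, 27 mm tall, foot 28 mm across, 50 g or so. Upright rim band 20 to 27 mm above the origin to grip it across; below it tapers to the foot. Tiny spout (look only) at +x. Seated on the beaker its foot hangs 7 mm into the mouth: origin about 63 mm above the beaker's. Origin: centre of its underside, z up. Starts upright on the bench.
- flask: conical flask: clear glass, 108 mm tall, base 64 mm across, tapering to a straight neck 28 mm outside and 23 mm inside, which runs from 72 mm up to the rim at 108 mm (a lip of 31 mm, look only, at the rim), 80 g or so. Origin: centre of its underside; z up along its axis. Starts upright on the bench.
- funnel: filter funnel: white plastic, 60 mm across, 85 mm tall: stem 10 mm thick, 35 mm long, then a 60-degree cone, on top an upright rim band 77 to 85 mm above the origin to grip it across. 30 g or so. Origin: lower end of the stem, z up along its axis. Starts upright, hanging by its cone in a rack hole, origin about 22 mm above the bench. Hung in the flask, its origin is about 63 mm above the flask's.
- hotplate: electric hotplate, fixed: white housing 140 mm wide (sides at y = +-70 mm), from x = -93 to +77 mm, 64 mm tall; on it a round bare metal plate 120 mm across, flat top 85 mm above the bench. Two knobs stand 15 mm out of its front (-x). Origin: on the bench straight below the plate's centre; x points away from the knob side, y to the left as you face the knobs, z up.
- rack: blue plastic boiling-tube rack, fixed: 168 mm long (its y), 70 mm wide (its x), 70 mm tall, one row of five 26 mm holes 32 mm apart along y, the middle one at the origin. The funnel hangs in the hole at y = +32 mm; a black rubber bung stands 18 mm proud in the hole at y = -64 mm. Origin: centre of its underside; z up.
- big_beaker: bystander, loose: the larger glass beaker, 70 mm across, 95 mm tall, standing on the bench; not used. Origin: centre of its underside.
- timer: bystander, loose: grey digital stop-clock lying flat on the bench, 50 x 62 x 18 mm. Origin: centre of its underside.
- cap: bystander, loose: blue screw cap of a bottle lying on the bench, 38 mm across, 16 mm tall. Origin: centre of its underside.

How it is judged (in metres and radians):
At the end, for the whole second after the job is handed in: Beaker upright on the plate within 15 mm of its centre; basin level in its mouth, centres within 6 mm; flask upright on the bench left of the hotplate, 50 mm clear and level with the plate centre, each to 20 mm; funnel upright (0.2 rad) by its cone in the flask neck; all released, at rest (horizontal distance between beaker and hotplate below 0.015 m and z of beaker in the frame of hotplate between 0.082 and 0.089 m and angle between each of beaker, flask's own z axis and vertical below 0.08 rad and horizontal distance between basin and beaker below 0.006 m and z of basin in the frame of beaker between 0.058 and 0.067 m and angle between basin's own z axis and vertical below 0.15 rad and y of flask in the frame of hotplate between 0.132 and 0.172 m and x of flask in the frame of hotplate between -0.02 and 0.02 m and height (world z) of flask below 0.004 m and horizontal distance between funnel and flask below 0.012 m and z of funnel in the frame of flask between 0.055 and 0.07 m and angle between funnel's own z axis and vertical below 0.2 rad and linear speed of each of beaker, basin, flask, funnel below 0.02 m/s); the robot touches nothing.
It fails at once if one of the four pieces is tipped over (past 0.7 rad) (angle between any of beaker, basin, flask, funnel's own z axis and vertical above 0.7 rad).
It fails at once if one of the four pieces falls or is knocked away (faster than 0.6 m/s with no finger on it or on the piece that carries it) ((linear speed of beaker above 0.6 m/s and contact force between the fingers and beaker below 0.05 N) or (linear speed of basin above 0.6 m/s and contact force between the fingers and basin below 0.05 N and contact force between the fingers and beaker below 0.05 N) or (linear speed of flask above 0.6 m/s and contact force between the fingers and flask below 0.05 N) or (linear speed of funnel above 0.6 m/s and contact force between the fingers and funnel below 0.05 N and contact force between the fingers and flask below 0.05 N)).
It fails at once if the big beaker is shifted by more than 25 mm (distance of big_beaker from where it was at the start of the episode above 0.025 m).
It fails at once if the timer is shifted by more than 25 mm (distance of timer from where it was at the start of the episode above 0.025 m).
It fails at once if the cap is shifted by more than 25 mm (distance of cap from where it was at the start of the episode above 0.025 m).
It also fails if it takes over 128 s, if anything falls off the work surface, if the arm or the gripper's body presses on something with over 40 N, if the wrist force passes 120 N, or if a joint passes its speed limit or range.

## Working session

There is one attempt and no reset: what is moved stays moved. The work goes in short steps, each a Python script; the robot and the scene stay as the last script left them, time stands still between calls to the robot, and variables do not carry over. Pictures are saved under pics/ and viewed, at most 14 in all, crops included, and the job is handed in when it is done.

```bash
mkdir -p pics; ls; python3 - <<'E'
from cell import robot
import cv2
for n in("top","scene"):
    im=robot.capture(n);cv2.imwrite(f"pics/{n}0.png",im[:,:,::-1]);print(robot.calibration(n))
print(robot.get_obs())
E
```

```text
pics
{'fx': 386.21540470983376, 'fy': 386.21540470983376, 'cx': 315.67931337104307, 'cy': 201.76336295084005, 'eye': array([437.67120057, -12.34825193, 961.3353875 ]), 'orientation': array([ 0.05121492, -0.69906247,  0.71216852, -0.03879031])}
{'fx': 431.72611430009, 'fy': 431.72611430009, 'cx': 323.9052947492933, 'cy': 204.3427213564957, 'eye': array([ 957.58254418, -437.93855112,  810.789443  ]), 'orientation': array([-0.30546588,  0.88144264,  0.34322998, -0.10928242])}
{'t': 0.1, 'joint_positions': array([ 1.16438700e+00,  3.51158156e-01,  1.65232850e+00,  2.49014290e-06,
        1.13908070e+00, -8.46059132e-02]), 'qd': array([ 0.00081938, -0.00109428, -0.00139523, -0.0005402 ,  0.00032252,
        0.00060511]), 'joint_torque': array([ 9.46750479e-04, -5.06834471e+01, -2.91878575e+01, -1.31602919e-04,
        2.53909348e-03, -9.71310840e-06]), 'ee_pos': array([173.8265724 , 521.53090379, 244.83750819]), 'ee_rot': array([-1.19547288e-04,  1.60208826e-01,  9.87083023e-01, -4.72464760e-04]), 'contact_force': array([-0.28828652, -0.02354838,  0.32569682]), 'wrist_torque': array([-0.00230808, -0.04285546,  0.00492076]), 'gripper_force': 0.0, 'opening': 85.40859780015121}
```

View pics/top0.png

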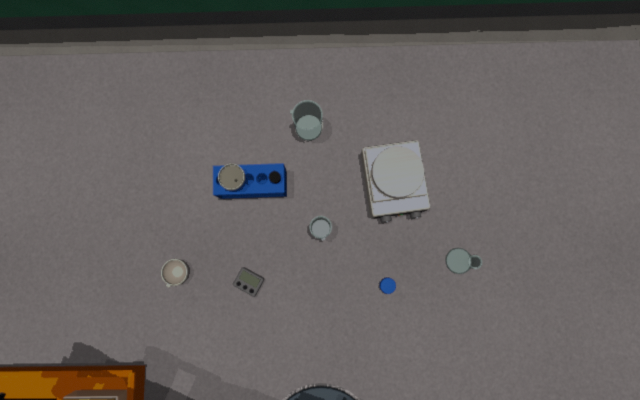

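View pics/scene0.png

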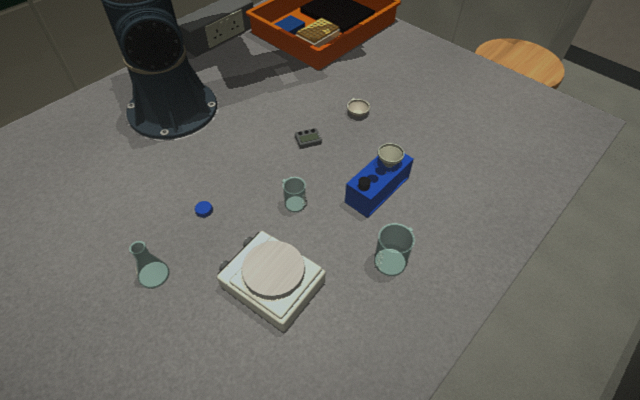

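The top view looks straight down with x up and y left. Pixels: basin (175,272), funnel (232,177), small beaker (320,229), flask base (458,261) and neck (476,262), plate (399,172), with the knobs on the robot side. The scene view agrees with this. Next I convert these to coarse positions and check them.

```bash
cat > h.py <<'E'
from cell import robot
import numpy as np, cv2
from scipy.spatial.transform import Rotation as R
def rot(q): return R.from_quat(np.r_[q[1:],q[0]])
def px2w(c,uv,z):
    d=rot(c["orientation"]).apply([(uv[0]-c["cx"])/c["fx"],(uv[1]-c["cy"])/c["fy"],1])
    return c["eye"]+d*(z-c["eye"][2])/d[2]
def w2px(c,p):
    q=rot(c["orientation"]).inv().apply(np.atleast_2d(p)-c["eye"])
    return np.c_[q[:,0]/q[:,2]*c["fx"]+c["cx"],q[:,1]/q[:,2]*c["fy"]+c["cy"]]
def down(th):  # tool down, closing line (tool y) at world angle th
    y=np.array([np.cos(th),np.sin(th),0]);z=np.array([0,0,-1.]);x=np.cross(y,z)
    q=R.from_matrix(np.c_[x,y,z]).as_quat();return np.r_[q[3],q[:3]]
def ring(c,im,p,r,col=(0,0,255)):
    a=np.linspace(0,2*np.pi,60);P=np.c_[p[0]+r*np.cos(a),p[1]+r*np.sin(a),0*a+p[2]]
    cv2.polylines(im,[np.round(w2px(c,P)*8).astype(np.int32)],True,col,1,cv2.LINE_AA,3)
def sees(name="wrist"):
    c=robot.calibration(name);im=robot.capture(name)[:,:,::-1].copy();return c,im
E
python3 - <<'E'
from h import *
c=robot.calibration("top")
for n,uv,z in [("basin",(175,272),27),("funnel",(232,177),107),("beaker",(320,232),0),("bkrim",(320,224),70),("flaskbase",(458,261),0),("neck",(476,262),108),("plate",(399,172),85),("hpFL",(371,216),64),("hpFR",(428,209),64),("hpBL",(363,148),64),("hpBR",(416,142),64),("big",(308,128),0),("bigrim",(307,113),95),("timer",(249,281),18),("cap",(388,286),16),("rackL",(214,165),70),("rackR",(285,164),70),("bung",(275,177),88)]:
    print(n,px2w(c,uv,z).round(0))
w=robot.calibration("wrist");o=robot.get_obs()
T=rot(o["ee_rot"]).inv();print(w["fx"],w["cx"],w["cy"],T.apply(w["eye"]-o["ee_pos"]),(T*rot(w["orientation"])).as_matrix().round(2))
E
```

```text
basin [394. 344.  27.]
funnel [607. 190. 107.]
beaker [485.  -6.   0.]
bkrim [500.  -7.  70.]
flaskbase [ 408. -342.    0.]
neck [ 409. -344.  108.]
plate [ 615. -191.   85.]
hpFL [ 517. -126.   64.]
hpFR [ 531. -258.   64.]
hpBL [ 679. -112.   64.]
hpBR [ 691. -239.   64.]
big [753.  20.   0.]
bigrim [758.  19.  95.]
timer [370. 167.  18.]
cap [ 352. -166.   16.]
rackL [644. 242.  70.]
rackR [643.  73.  70.]
bung [609.  95.  88.]
296.34060112626554 318.6579383516821 195.3475795736831 [  72.83057691    0.49527017 -128.94591973] [[ 0.   -0.96 -0.28]
 [ 1.    0.   -0.  ]
 [ 0.   -0.28  0.96]]
```

```bash
cat > look1.py <<'E'
from h import *
W=[("beaker",(492,-6),70,[(0,25),(70,25)]),("basin",(394,344),27,[(0,14),(27,32)]),("flask",(408,-343),108,[(0,32),(108,15.5)]),("funnel",(607,190),107,[(107,30)])]
out=[]
for n,p,z,rs in [W[1],W[3],W[0],W[2]]:
    robot.reach([p[0],p[1],z+150],down(0)); robot.dwell(.3)
    c,im=sees(); cv2.imwrite(f"pics/w_{n}_raw.png",im); np.save(f"pics/w_{n}.npy",c,allow_pickle=True)
    for zz,r in rs: ring(c,im,(*p,zz),r)
    cv2.putText(im,n,(5,20),0,.6,(0,255,255)); out.append(im[0:400,120:520])
cv2.imwrite("pics/look1.png",cv2.resize(np.vstack([np.hstack(out[:2]),np.hstack(out[2:])]),(600,600)))
print(robot.get_obs()["t"],robot.nose_length,robot.get_obs()["ee_pos"])
E
python3 look1.py
```

```text
5.9167 14.0 [ 408.26211727 -342.6304997   257.98472757]
```

View pics/look1.png

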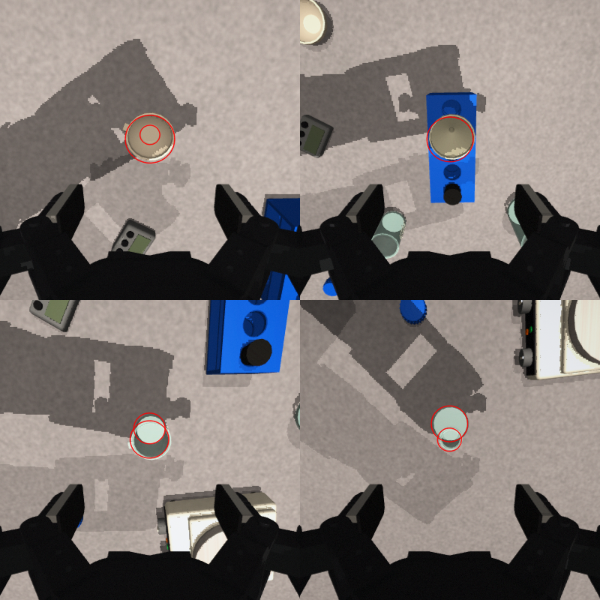

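The montage shows every piece inside its ring to within a few mm: basin, funnel, beaker and flask. I zoom in to refine.

```bash
cat > zoom.py <<'E'
from h import *
W=dict(beaker=((492,-6),70,[(0,25),(70,25)]),basin=((394,344),27,[(27,32)]),flask=((408,-343),108,[(0,32),(108,15.5)]),funnel=((607,190),107,[(107,30)]))
out=[]
for n,(p,z,rs) in W.items():
    c=np.load(f"pics/w_{n}.npy",allow_pickle=True).item();im=cv2.imread(f"pics/w_{n}_raw.png")
    u,v=w2px(c,(*p,z/2))[0].astype(int)
    x0,y0=u-45,v-37;cr=cv2.resize(im[y0:y0+75,x0:x0+90],None,fx=4.4,fy=4,interpolation=cv2.INTER_CUBIC)
    cr=cv2.resize(im[y0:y0+75,x0:x0+90],(360,300),interpolation=cv2.INTER_CUBIC)
    for zz,r in rs:
        a=np.linspace(0,2*np.pi,90);P=np.c_[p[0]+r*np.cos(a),p[1]+r*np.sin(a),0*a+zz]
        cv2.polylines(cr,[np.round((w2px(c,P)-[x0,y0])*4+1.5).astype(np.int32)],True,(0,0,255),1)
    J=[w2px(c,(p[0]+d,p[1]+e,z))[0] for d,e in((0,0),(1,0),(0,1))]
    print(n,"crop0",x0,y0,"px per mm x",(J[1]-J[0]).round(2)*4,"y",(J[2]-J[0]).round(2)*4)
    out.append(cr)
cv2.imwrite("pics/zoom1.png",np.vstack([np.hstack(out[:2]),np.hstack(out[2:])]))
E
python3 zoom.py
```

```text
beaker crop0 273 140 px per mm x [4.12 0.  ] y [ 0. -4.]
basin crop0 274 145 px per mm x [4.12 0.  ] y [ 0.   -3.96]
flask crop0 273 137 px per mm x [4.12 0.  ] y [ 0. -4.]
funnel crop0 274 137 px per mm x [4.12 0.  ] y [ 0. -4.]
```

View pics/zoom1.png

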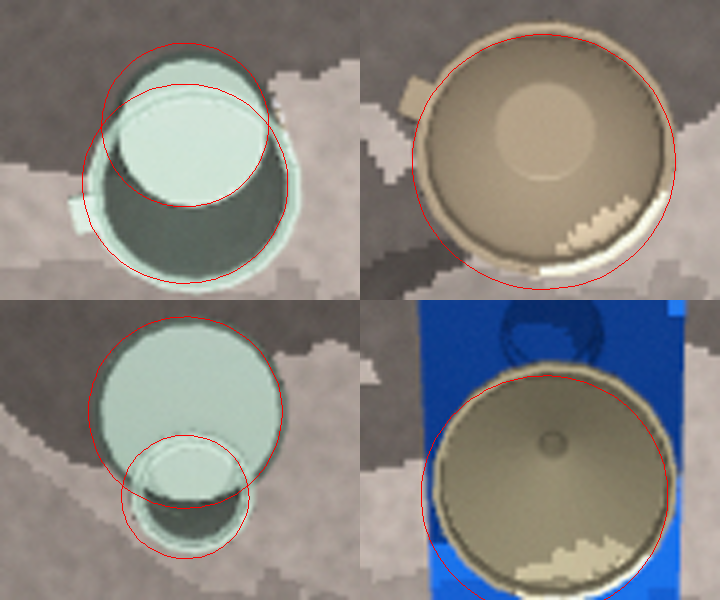

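Corrected centres from the zoom: beaker (494.5,-7), basin (394.6,347.3), flask (409.5,-343), funnel (609.3,193.7). I start with the beaker.

```bash
cat >> h.py <<'E'
Q=down(0)
def pick(p,tz,lift,F=30,opn=85):
    robot.gripper_to(opn); robot.reach([*p,lift],Q)
    robot.move_linear([*p,tz+25]); robot.move_linear([*p,tz],max_speed=60)
    robot.gripper_to(0,F); robot.dwell(.2); o=robot.get_obs()
    print("grip",o["opening"],o["gripper_force"],o["contact_force"].round(1))
    robot.move_linear([*p,lift],max_speed=120); o=robot.get_obs(); print("held",o["opening"],o["gripper_force"],o["t"])
def place(p,tz,lift,opn,dz=2):
    robot.move_linear([*p,lift]); robot.move_linear([*p,tz+15],max_speed=100)
    robot.dwell(.2); f0=robot.get_obs()["contact_force"][2]
    z=tz+dz; robot.move_linear([*p,z],max_speed=40)
    while z>tz-3:
        f=robot.get_obs()["contact_force"][2]
        if f-f0>1.5: break
        z-=.5; robot.move_linear([*p,z],max_speed=15)
    robot.dwell(.2); o=robot.get_obs(); print("touch z",z,"nominal",tz,"dF",f-f0,o["opening"],o["t"])
def release(p,opn,up):
    robot.gripper_to(opn); robot.dwell(.2)
    z=robot.get_obs()["ee_pos"][2]; robot.move_linear([*p,z+30],max_speed=60); robot.move_linear([*p,up])
E
python3 - <<'E'
from h import *
pick((494.5,-7),40,185)
p=(617,-190); place(p,125,185,70); release(p,80,245)
robot.dwell(.2);c,im=sees();np.save("pics/bk.npy",c,allow_pickle=True);cv2.imwrite("pics/bk_raw.png",im)
ring(c,im,(*p,85),60);ring(c,im,(*p,155),25)
cv2.imwrite("pics/bk.png",im);print(robot.get_obs()["t"])
E
```

```text
grip 50.03625921823454 30.75152786448598 [-1.6  1.2  6.7]
held 49.88311093946109 31.22067617252469 10.9583
touch z 125.0 nominal 125 dF 5.929982829382119 49.96626731556938 15.05
17.3083
```

View pics/bk.png

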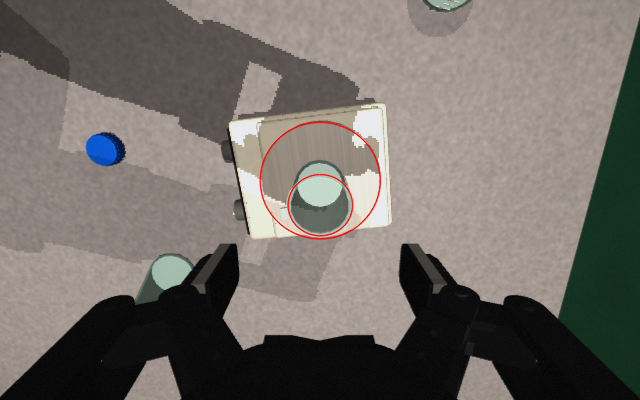

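The beaker stands on the plate near the centre, with its rim around (320,205) and the plate ring matching. I zoom for the exact rim centre.

```bash
python3 - <<'E'
from h import *
im=cv2.imread("pics/bk_raw.png");c=np.load("pics/bk.npy",allow_pickle=True).item()
x0,y0=240,100;cr=cv2.resize(im[y0:y0+145,x0:x0+160],None,fx=4,fy=4,interpolation=cv2.INTER_CUBIC)
for z,r in((85,60),(155,25)):
    a=np.linspace(0,2*np.pi,90);P=np.c_[617+r*np.cos(a),-190+r*np.sin(a),0*a+z]
    cv2.polylines(cr,[np.round((w2px(c,P)-[x0,y0])*4+1.5).astype(np.int32)],True,(0,0,255),1)
cv2.imwrite("pics/bkz.png",cr)
for z in(85,155):print((w2px(c,[(617,-190,z),(618,-190,z),(617,-189,z)])-[x0,y0])*4)
E
```

```text
[[318.89114373 333.83988858]
 [322.88533031 333.84536657]
 [318.89847252 329.96134395]]
[[319.27717343 422.6753249 ]
 [324.43851519 422.68319569]
 [319.28712496 417.77214846]]
```

View pics/bkz.png

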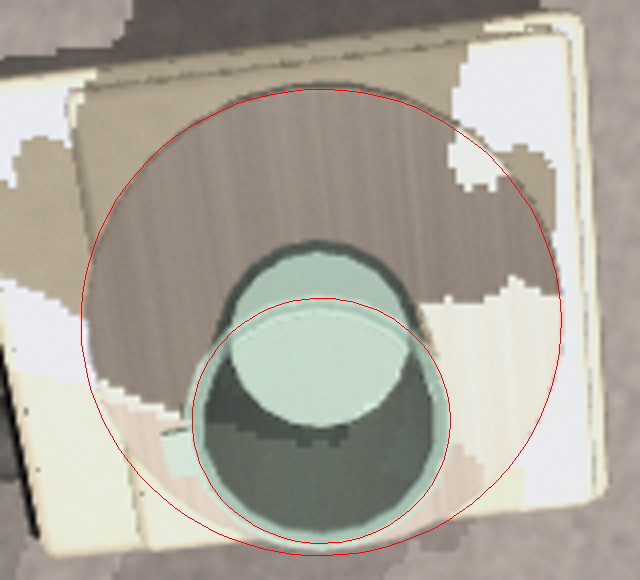

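```bash
python3 - <<'E'
from h import *
robot.reach([500,100,260],Q)
pick((394.6,347.3),16,260)
p=(616.5,-191); place(p,164,260,70); release(p,85,305)
robot.dwell(.2);c,im=sees();np.save("pics/bs.npy",c,allow_pickle=True);cv2.imwrite("pics/bs_raw.png",im)
u,v=w2px(c,(*p,165))[0].astype(int);x0,y0=u-80,v-75
cr=cv2.resize(im[y0:y0+150,x0:x0+160],None,fx=4,fy=4,interpolation=cv2.INTER_CUBIC)
for z,r in((85,60),(175,32),(155,25)):
    a=np.linspace(0,2*np.pi,90);P=np.c_[p[0]+r*np.cos(a),p[1]+r*np.sin(a),0*a+z]
    cv2.polylines(cr,[np.round((w2px(c,P)-[x0,y0])*4+1.5).astype(np.int32)],True,(0,0,255),1)
cv2.imwrite("pics/bsz.png",cr);print(robot.get_obs()["t"])
E
```

```text
grip 62.48383166559213 31.147804632782936 [-1.7 -1.6  5.9]
held 62.23759216016574 32.825175113976 24.6917
touch z 165.5 nominal 164 dF 2.223460078034384 62.44462298108985 30.8083
33.15
```

View pics/bsz.png

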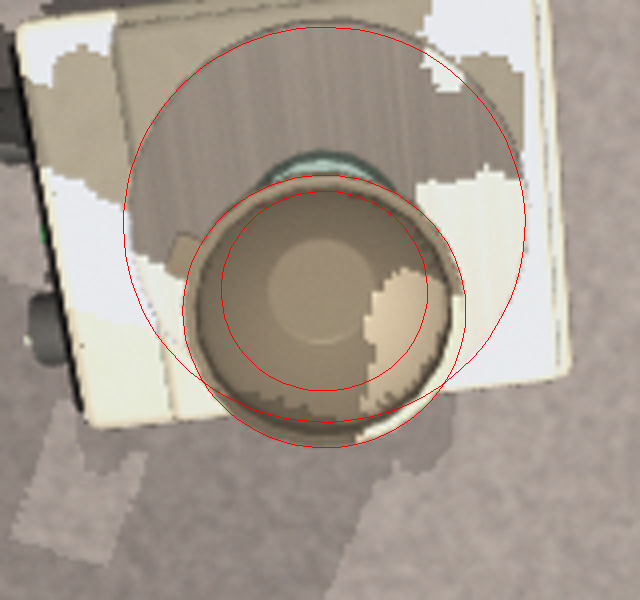

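The basin is seated and concentric with the beaker, with its rim on the predicted ring at about (324,308). Next come the flask, routed around the hotplate, and then the funnel.

```bash
python3 - <<'E'
from h import *
robot.reach([430,-343,280],Q)
pick((409.5,-343),90,170)
robot.move_linear([430,-39,170]); p=(601,-39); place(p,90,170,60); release(p,70,258)
robot.dwell(.2);c,im=sees();cv2.imwrite("pics/fl_raw.png",im)
u,v=w2px(c,(*p,60))[0].astype(int);x0,y0=u-70,v-60
cr=cv2.resize(im[y0:y0+120,x0:x0+140],None,fx=5,fy=5,interpolation=cv2.INTER_CUBIC)
for z,r in((0,32),(108,15.5)):
    a=np.linspace(0,2*np.pi,90);P=np.c_[p[0]+r*np.cos(a),p[1]+r*np.sin(a),0*a+z]
    cv2.polylines(cr,[np.round((w2px(c,P)-[x0,y0])*5+2).astype(np.int32)],True,(0,0,255),1)
cv2.imwrite("pics/flz.png",cr);print(robot.get_obs()["t"])
E
```

```text
grip 27.043308696768065 29.74582081194967 [0.9 0.  1.8]
held 27.04105449996419 29.575854996219277 37.5083
touch z 90.0 nominal 90 dF 2.0293982802149824 26.816594086025077 43.6583
46.3083
```

View pics/flz.png

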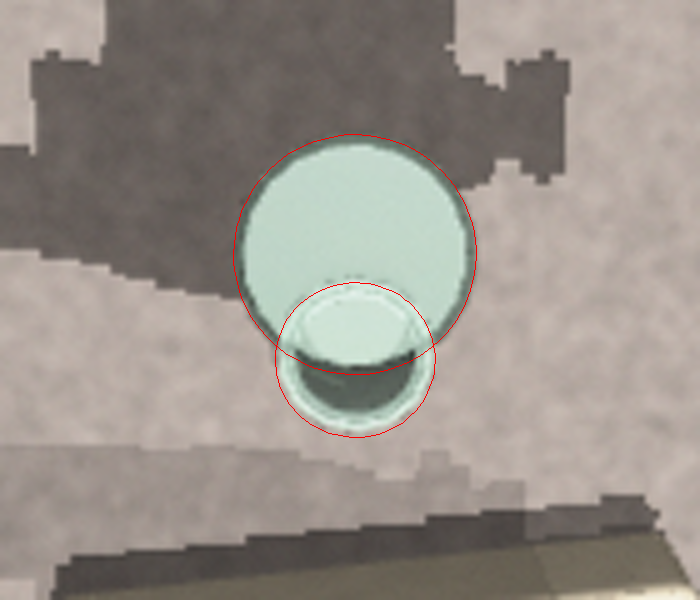

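The flask stands upright at (601,-39), with the neck and base rings matching. Next is the funnel.

```bash
python3 - <<'E'
from h import *
pick((609.3,193.7),97,225)
p=(601,-39.3); place(p,138,225,70); release(p,85,290)
robot.dwell(.2);c,im=sees();cv2.imwrite("pics/fn_raw.png",im)
robot.move_linear([450,150,300])
ims=[im[60:360,120:520],sees("scene")[1][150:350,100:366]]
cv2.imwrite("pics/fin.png",np.hstack([ims[0],cv2.resize(ims[1],(400,300))]));print(robot.get_obs()["t"])
for n,z,r in(("funnel",148,30),):ring(c,im,(*p,z),r)
cv2.imwrite("pics/fnz.png",cv2.resize(im[130:280,240:400],None,fx=4,fy=4))
E
```

```text
grip 58.62418554429265 31.99255244457163 [2.4 0.4 5.5]
held 58.58342965640149 32.24448123284674 50.725
touch z 139.5 nominal 138 dF 1.8058095878905216 58.709305287224915 54.425
58.675
```

View pics/fin.png

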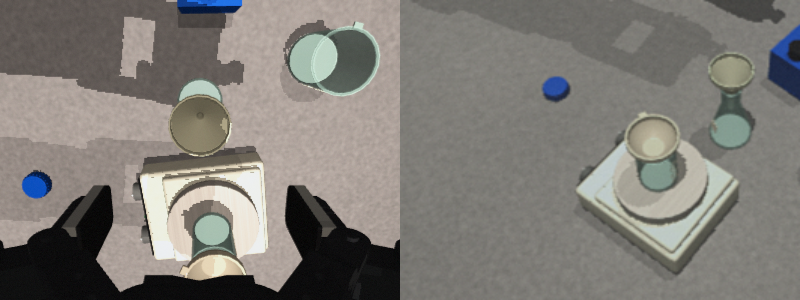

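View pics/fnz.png

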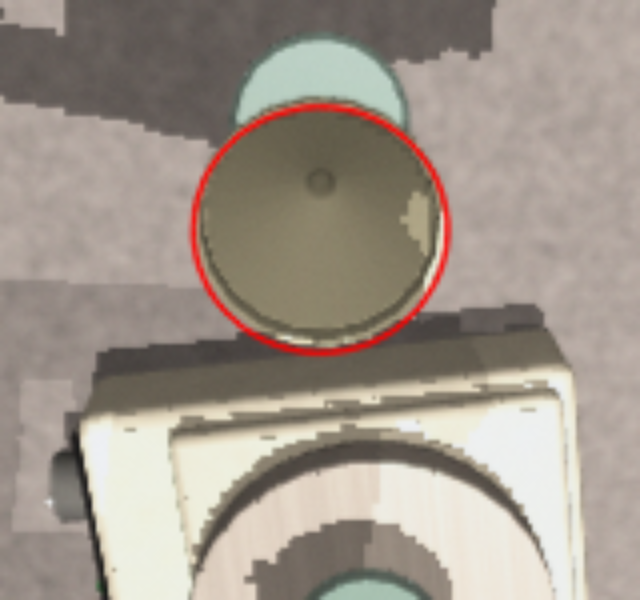

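The funnel hangs upright in the flask neck, with its rim on the predicted ring at (320,228) in the zoom. Both stacks stand upright in the scene view, so I hand the job in.

```bash
python3 -c "
from h import *
robot.dwell(.5);print(robot.close_job())"
```

```text
the job is handed in; nothing more can be done
None
```

I set up the station and handed the job in at about 59 s of the 128 s allowed; the last pictures show the beaker and basin centred on the plate and the funnel hanging in the flask to its left, but no verdict was returned.

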